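Roll the inlay staves flush

TASK

Take the hand roller from its rest and roll it along the row of six wooden staves with firm, steady downward pressure until every stave is flush with its frame. Press with the roller only, and with less than 30 newtons, or the wood cracks; then hang the roller back upright in the notches of its rest and let go. Leave the things lying round about alone.

Things in the scene. Friction and masses are not known exactly. Their poses are not given: they have to be found in the camera images.
- bed: Press bed, 250 long (y) by 124 wide (x), fixed to the bench. Origin: centre of its underside; z up. On its 10 mm base board a dark-framed panel, 236 x 110, frame top 40 above the bench, floats on rubber mounts: loaded in the middle it sinks a mm or two, loaded near an end it tips and sinks up to 12 mm, then springs back. In it lies one row of six pale staves.
- row (a point): Centre of the row of six staves, at the frame's top, 40 above the bed's origin. Each stave is 80 (x) by 29 (y); they lie at y = -75, -45, -15, 15, 45, 75 from here along the bed's y. They start 4 mm proud of the frame (tops 44 above the bench). Beyond the row, at either end, the frame is 27 wide.
- stave0 (a joint): How far the stave at y = -75 has been pressed down, m: 0 = 4 mm proud, 0.004 = flush with the frame. A stave moves only up and down, only under about 10 N, and then stays. Against the edge of a stave still proud the rolling drum wedges, and the contact force runs up to 1.4 times the downward push.
- stave1 (a joint): The same for the stave at y = -45.
- stave2 (a joint): The same for the stave at y = -15.
- stave3 (a joint): The same for the stave at y = 15.
- stave4 (a joint): The same for the stave at y = 45.
- stave5 (a joint): The same for the stave at y = 75.
- roller: Hand roller, about 0.34 kg, hung upright in its rest. Origin: centre of the drum; z up the handle, x the drum's axis, so it rolls along its y. Black drum, radius 22, 52 long. Aluminium fork 70 wide (x); flat cross-bar 112 (x) by 24 (y), 28 to 38 above the origin. Wooden handle 34 (x) by 24 (y), 42 to 110 above the origin: grip it from above across the 24 mm.
- drum (a joint): Angle that the roller's drum has turned in its fork, rad, 0 at the start, either sign; 1 rad is 22 mm of rolling.
- rest: Plywood roller rest fixed to the bench, base 130 (x) by 80 (y) by 8. Origin: centre of its underside; z up. Two posts at x = -46 and 46, 12 thick, 52 wide (y), tops 65 above the bench; 10 mm high lips leave a notch 32 wide (y = -16 to 16) on each. The cross-bar lies in both notches, the fork between the posts: roller origin then 37 above this one, x along x, either way round.
- wax: Round yellow cake of wax lying on the bench, diameter 48, height 18; a bystander.
- folder: Pale bone folder lying on the bench, 148 x 24 x 8; a bystander.
- case: Small black key case lying on the bench, 126 x 56 x 22; a bystander.
- wallet: Brown folded wallet lying on the bench, 111 x 85 x 20; a bystander.
- lamp_teal: Teal desk lamp with a conical shade, a fixed obstacle over the left of the bench. Its shade fills about 150 (x) by 170 (y) by 185 (z); the shade's centre lies -10 (x), -178 (y), +218 (z) from this origin, its lowest edge about 0.49 m above the bench. Keep wrist and arm out of it when swinging in from the left.

How it is judged:
By the outcome, as a careful person would: the job done as asked, in the order asked, and still so for the second after the job is handed in, with the robot touching nothing.
It also fails if it takes over 69 s, if anything falls off the work surface, if the arm or the gripper's body presses on something with over 40 N, if the wrist force passes 120 N, or if a joint passes its speed limit or range.

ROBOT

A 6-joint arm with a two-finger parallel gripper is mounted at the origin on a cart in front of the work surface, level with it; the furniture and walls round the work are solid. World frame = base frame: x ahead of the robot, y to its left, z up, the work surface at z = 0. Lengths are in m, angles in rad, forces in N, time in s.
With the tool pointing down it reaches from about 0.3 to 0.825 m from the base axis. Payload 5.4 kg.
Tool frame: the origin (TCP) lies midway between the tips of the shut fingers; the grasp point (between the pads) lies 19 mm behind it; z points along the fingers, x is the direction in which the jaws open and shut, and the axes are right-handed (so a half turn about z gives the same grasp; the last joint's range is limited). The gripper opens to 92 mm and grips with 3 to 60 N. Pads are 20 mm wide; open, the fingers measure 128 mm over their backs; the gripper's body (75 mm by 189 mm) begins 69 mm behind the grasp point.
Start: joints at [0.972, 0.158, 1.597, -0, 1.386, -0.21], TCP at [0.218, 0.532, 0.215] pointing down, gripper open.
Joint ranges: [-2.91, 2.91], [-0.94, 2.29], [0.18, 2.7], [-1.29, 4.43], [0.17, 2.64], [-3, 3]. Speed limits (rad/s): [2.57, 2.57, 3.14, 3.14, 3.14, 3.14].

INTERFACE

Orientations are given as [roll, pitch, yaw] about the fixed x, y, z axes, in that order (R = Rz(yaw) Ry(pitch) Rx(roll)).
In Python, from station import r gives the robot as it stands. The module is installed in compiled form; this text tells all that it offers.
- The arm moves only by the tool carry_out, never from a script. Its argument "increments" is a list of rows, each a list of 2 entries, a list of its own where there are three numbers: the shift along the tool's x, y, z in cm, then the turn, a rotation vector about the tool's x, y, z in degrees. A call has 1 to 12 rows; each row shifts and turns the commanded pose from where the row before left it, along the tool's axes as they then stand; what a row does not reach is not made up. A row lasts 1/8 s, in which the tool goes at most 62.5 mm and 10.7 degrees, less where a joint would pass 70% of its speed; a pose out of reach is approached as far as the arm can. A call with a gripper value outside its range is refused whole. "grip" is the opening, from 0 (shut) to 1 (fully open), set as the call begins (left out, the last holds). The fingers move at their own pace and stop on an object; the grip force is fixed at half the most. Time passes only in rows, so rows that do not move let the fingers close. It gives the time, the measured TCP pose, the force and the opening at its end, in the units of the state.
- r.state(): the state, without advancing time (a new reading comes with each control period).
- r.grab_frame(name): name is "scene" or "top" or "wrist"; returns a dict with "img" (384x512x3 uint8, blue, green, red), "K" (3x3 intrinsics, pixels), "origin" and "orientation" of the camera in the world; the wrist camera has in their place "hand_eye" (4x4, takes a point from camera to tool coordinates, whose origin is the TCP and whose axes are the tool frame's). Camera axes: x right, y down, z forward; pixel columns grow to the right and rows downward; lengths in m; the calibration is good to about 2 mm. A picture is of the moment at which its call begins: read the wrist's pose just before it. There is no depth.
- r.sign_off(): hands the job in, once; it reports no verdict.
The state is a dict: "clock": time; "q": joint angles; "qvel": joint speeds; "joint_torque": joint torques, N m; "tool_pos": TCP position; "eef_rot": TCP orientation; "ft_force": force on the tool from outside, world axes, zero at the start; "wrist_torque": the same for the moment, N m; "grip_width": finger opening in m.
Only numpy, scipy, OpenCV 4.12 (cv2) and the standard library are available. Lean on these libraries where they do the work, as an engineer would, in place of code of your own. Each camera call takes 0.05 s, during which the arm holds its last target.

## Working session

There is one attempt and no reset: what is moved stays moved. The work goes in short steps, Python scripts to look and compute and a tool call to move; the robot and the scene stay as the last step left them, time stands still between calls to the robot, and variables do not carry over. Pictures are saved under pics/ and viewed, and the job is handed in when it is done.

Besides the shell and the picture viewer there is one more tool, called after "Call:" as name(argument=value, ...), one argument or row to a line, values as JSON. carry_out: Moves the arm, as the interface text tells. Its arguments: {"type":"object","properties":{"increments":{"type":"array","items":{"type":"array"}},"grip":{"type":"number"}},"required":["increments"]}

```bash
mkdir -p pics; python3 - <<'E'
from station import r
import cv2,pickle
s=r.state(); print(s)
for n in ("scene","top","wrist"):
    f=r.grab_frame(n); cv2.imwrite(f"pics/{n}0.png",f["img"]); pickle.dump(f,open(f"{n}0.pkl","wb"))
    print(n,{k:v for k,v in f.items() if k!="img"})
E
```

```text
{'clock': 0.0, 'q': array([ 9.71923694e-01,  1.59040086e-01,  1.59821967e+00, -7.38053518e-06,
        1.38620336e+00, -2.10085895e-01]), 'qvel': array([-0.00117728,  0.00025381,  0.0009156 ,  0.00081759, -0.00033748,
       -0.00129972]), 'joint_torque': array([-9.37195546e-04, -3.85577524e+01, -3.22107947e+01,  7.00941263e-02,
        3.77966068e-02, -1.46383895e-04]), 'tool_pos': array([0.21761692, 0.53155379, 0.21363026]), 'eef_rot': array([-3.14120967e+00,  1.83084443e-03,  1.18201130e+00]), 'ft_force': array([ 0.07563412, -0.02948844, -0.64438784]), 'wrist_torque': array([-0.01794727,  0.00157526,  0.00189124]), 'grip_width': 0.09184847011706884}
scene {'K': array([[435.76042334,   0.        , 255.65454451],
       [  0.        , 435.76042334, 182.29719827],
       [  0.        ,   0.        ,   1.        ]]), 'origin': array([-0.09646761, -1.28300414,  1.4082918 ]), 'orientation': array([-2.2681889 ,  0.00776887, -0.45436318])}
top {'K': array([[482.43947348,   0.        , 260.91953641],
       [  0.        , 482.43947348, 190.79269465],
       [  0.        ,   0.        ,   1.        ]]), 'origin': array([0.23887895, 0.02121418, 1.78219801]), 'orientation': array([-2.95629968, -0.00426601, -1.5843364 ])}
wrist {'K': array([[319.92695867,   0.        , 260.94074802],
       [  0.        , 319.92695867, 192.62814881],
       [  0.        ,   0.        ,   1.        ]]), 'hand_eye': array([[ 9.99999180e-01, -9.08224780e-04,  9.02429571e-04,
        -9.89040189e-04],
       [ 5.96476182e-04,  9.54154152e-01,  2.99315049e-01,
        -8.52839406e-02],
       [-1.13290227e-03, -2.99314266e-01,  9.54153912e-01,
        -1.70216517e-01],
       [ 0.00000000e+00,  0.00000000e+00,  0.00000000e+00,
         1.00000000e+00]])}
```

View pics/top0.png

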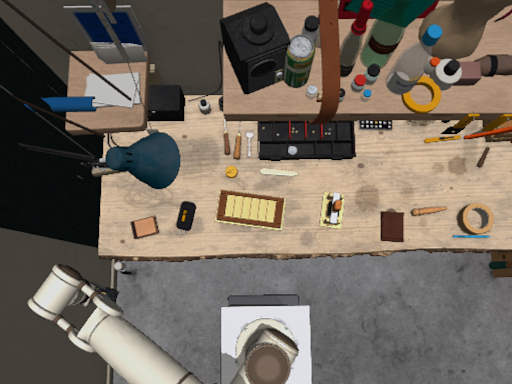

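View pics/scene0.png

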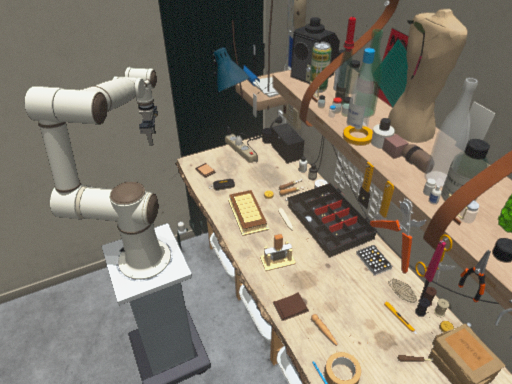

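View pics/wrist0.png

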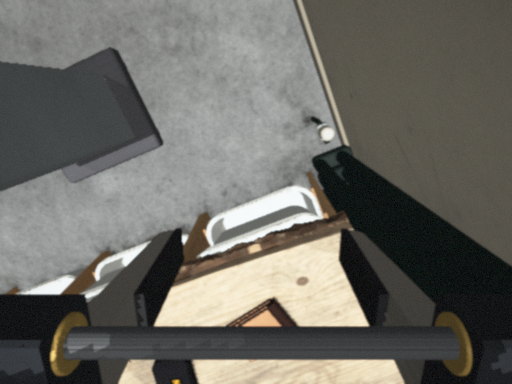

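The top view shows the bed at about (250,209), the rest with the roller at (332,209), and the lamp at (150,160). I'll measure these.

```bash
cat > h.py <<'E'
import numpy as np,cv2,pickle
from scipy.spatial.transform import Rotation as R
def rot(e): return R.from_euler('xyz',e).as_matrix()
def cast(f,uv,z,T=None):
    uv=np.atleast_2d(np.float64(uv)); K=f["K"]
    d=np.c_[(uv[:,0]-K[0,2])/K[0,0],(uv[:,1]-K[1,2])/K[1,1],np.ones(len(uv))]
    if T is None: Rm,o=rot(f["orientation"]),np.array(f["origin"])
    else: Rm,o=T[:3,:3],T[:3,3]
    d=d@Rm.T; return o+d*((z-o[2])/d[:,2])[:,None]
def wristT(f,s):
    T=np.eye(4);T[:3,:3]=rot(s["eef_rot"]);T[:3,3]=s["tool_pos"]; return T@f["hand_eye"]
E
python3 - <<'E'
from h import *
f=pickle.load(open("top0.pkl","rb")); im=f["img"]
c=im[180:250,200:360]; cv2.imwrite("pics/topc.png",cv2.resize(c,None,fx=5,fy=5,interpolation=cv2.INTER_NEAREST))
f2=pickle.load(open("scene0.pkl","rb")); c=f2["img"][180:280,215:315]; cv2.imwrite("pics/scenec.png",cv2.resize(c,None,fx=6,fy=6,interpolation=cv2.INTER_NEAREST))
for p in [(250,209),(332,209)]: print(cast(f,p,0.04))
E
```

```text
[[0.49825125 0.05010743 0.04      ]]
[[ 0.49438825 -0.24919545  0.04      ]]
```

View pics/topc.png

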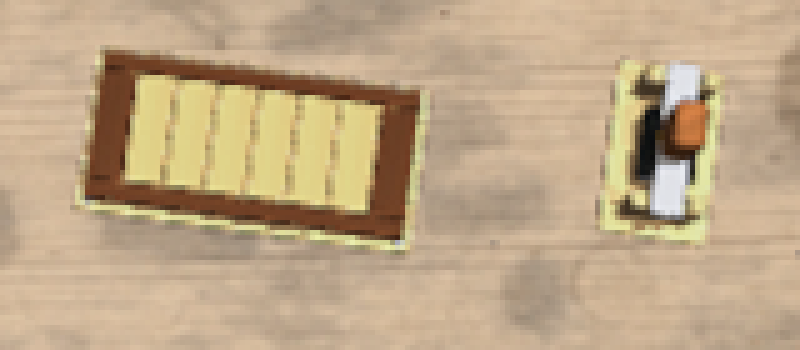

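View pics/scenec.png

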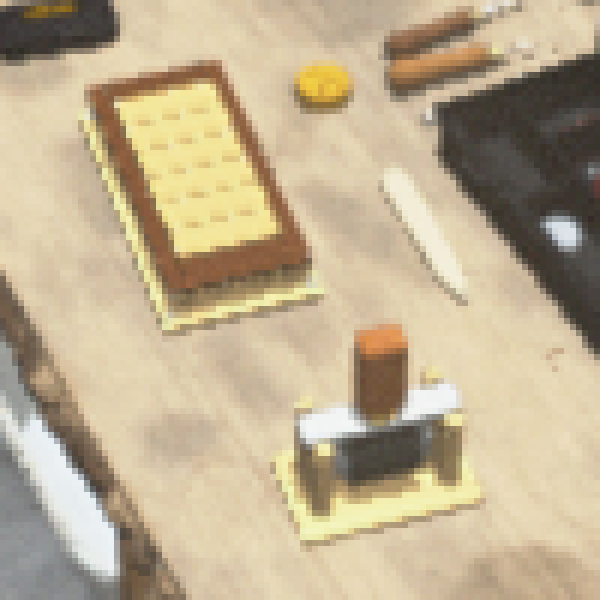

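```bash
python3 - <<'E'
from h import *
f=pickle.load(open("top0.pkl","rb"))
P=lambda l:[(200+a/5,180+b/5) for a,b in l]
print("frame",cast(f,P([(105,50),(427,92),(407,240),(82,200)]),0.04))
print("restbase",cast(f,P([(621,60),(720,75),(705,243),(601,228)]),0.008))
print("handle top",cast(f,P([(690,123)]),0.147))
print("lamp",cast(f,[(110,160),(180,160),(150,135),(150,187)],.55))
E
```

```text
frame [[ 0.57014563  0.15597329  0.04      ]
 [ 0.53581454 -0.07994817  0.04      ]
 [ 0.42725269 -0.06296651  0.04      ]
 [ 0.45947078  0.17248263  0.04      ]]
restbase [[ 0.56369732 -0.22757378  0.008     ]
 [ 0.55135258 -0.30119919  0.008     ]
 [ 0.42561628 -0.28441786  0.008     ]
 [ 0.43772727 -0.20803155  0.008     ]]
handle top [[ 0.49368095 -0.25381513  0.147     ]]
lamp [[0.5570825  0.40807251 0.55      ]
 [0.55479432 0.2243681  0.55      ]
 [0.62411453 0.30509266 0.55      ]
 [0.48346085 0.30104742 0.55      ]]
```

```bash
cat >> h.py <<'E'
def totool(p_to,s,yaw=None):
    """tool-axis shift (cm) from current state pose to p_to"""
    Rm=rot(s["eef_rot"]); return (Rm.T@(np.array(p_to)-s["tool_pos"]))*100
def seg(a,b,yaw): # world a->b in tool axes at yaw (deg), tool down; cm
    Rm=rot([np.pi,0,np.radians(yaw)]); return (Rm.T@(np.array(b)-np.array(a)))*100
E
python3 - <<'E'
from h import *
a=[.2176,.5316,.2136];b=[.36,.2,.25];c=[.38,-.15,.26]
print(seg(a,b,82)/9,seg(b,c,82)/9)
E
```

```text
[-3.42838491  2.0795997  -0.40444444] [-3.82011513  0.7612883  -0.11111111]
```

Call:
carry_out(
  increments=[
    [[0,0,0],[0,0,-7.2]],
    [[0,0,0],[0,0,-7.1]],
    [[-3.4,2.1,-0.4],[0,0,0]],
    [[-3.4,2.1,-0.4],[0,0,0]],
    [[-3.4,2.1,-0.4],[0,0,0]],
    [[-3.4,2.1,-0.4],[0,0,0]],
    [[-3.4,2.1,-0.4],[0,0,0]],
    [[-3.4,2.1,-0.4],[0,0,0]],
    [[-3.4,2.1,-0.4],[0,0,0]],
    [[-3.4,2.1,-0.4],[0,0,0]],
    [[-3.4,2.1,-0.4],[0,0,0]],
  ],
  grip=1,
)

```text
clock: 1.52
tool_pos: [0.3628, 0.2015, 0.2505]
eef_rot: [-3.141, 0.0, 1.432]
ft_force: [-0.1, -0.6, -0.2]
grip_width: 0.0921
```

Call:
carry_out(
  increments=[
    [[-3.8,0.8,-0.1],[0,0,0]],
    [[-3.8,0.8,-0.1],[0,0,0]],
    [[-3.8,0.8,-0.1],[0,0,0]],
    [[-3.8,0.8,-0.1],[0,0,0]],
    [[-3.8,0.8,-0.1],[0,0,0]],
    [[-3.8,0.8,-0.1],[0,0,0]],
    [[-3.8,0.8,-0.1],[0,0,0]],
    [[-3.8,0.8,-0.1],[0,0,0]],
    [[-3.8,0.8,-0.1],[0,0,0]],
  ],
)

```text
clock: 2.65
tool_pos: [0.3863, -0.1471, 0.2594]
eef_rot: [-3.142, -0.0, 1.431]
ft_force: [0.5, 0.6, -0.9]
grip_width: 0.0917
```

```bash
python3 - <<'E'
from h import *
from station import r
s=r.state(); f=r.grab_frame("wrist"); pickle.dump((f,s),open("w1.pkl","wb")); cv2.imwrite("pics/w1.png",cv2.resize(f["img"],(768,576))); print(s["tool_pos"],s["eef_rot"],s["ft_force"])
E
```

```text
[ 0.38632407 -0.14708763  0.25944166] [-3.14157624e+00 -1.89814403e-04  1.43131346e+00] [ 0.47269781  0.63958896 -0.85778787]
```

View pics/w1.png

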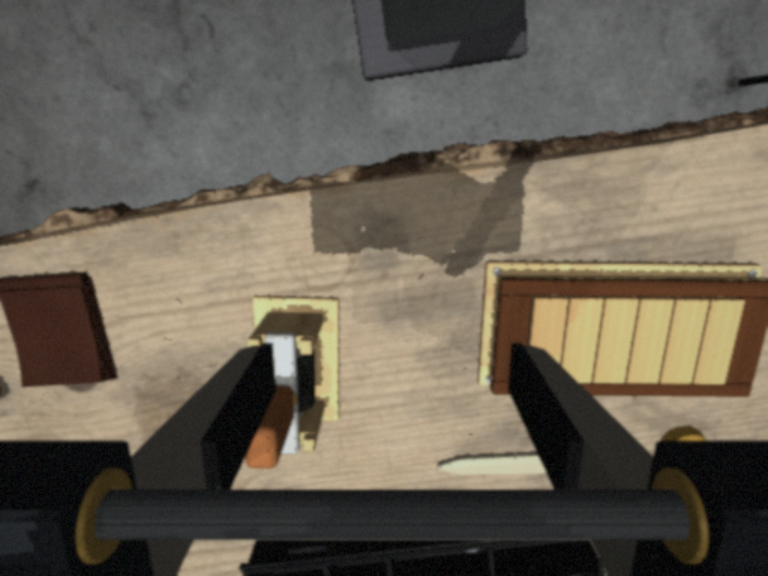

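```bash
python3 - <<'E'
from h import *
f,s=pickle.load(open("w1.pkl","rb")); im=f["img"]
a=cv2.resize(im[185:315,155:235],None,fx=4.5,fy=4.5,interpolation=cv2.INTER_CUBIC)
b=cv2.resize(im[165:275,310:512],None,fx=3.9,fy=3.9,interpolation=cv2.INTER_CUBIC)
cv2.imwrite("pics/a1.png",a);cv2.imwrite("pics/b1.png",b)
E
```

```text
(no output)
```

View pics/a1.png

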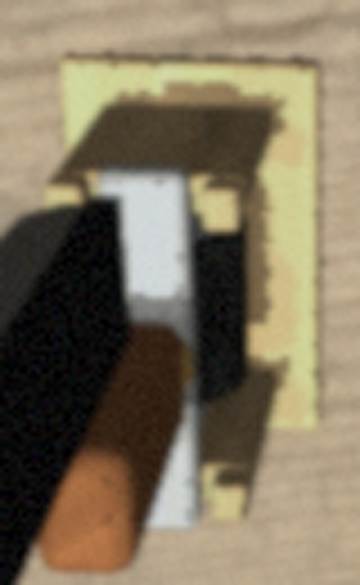

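View pics/b1.png

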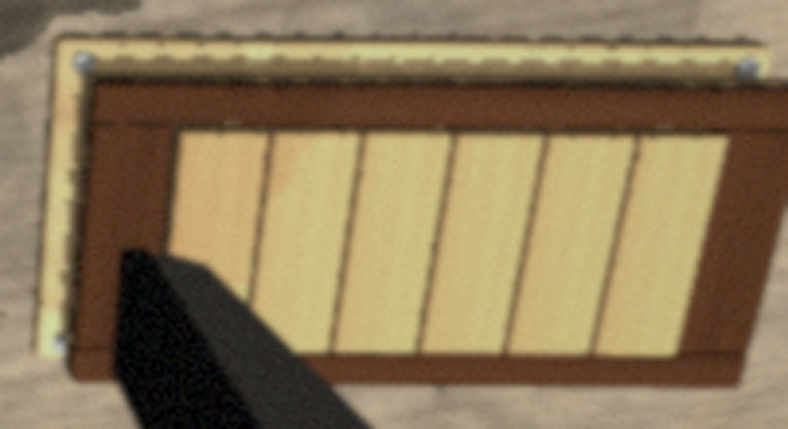

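```bash
python3 - <<'E'
from h import *
f,s=pickle.load(open("w1.pkl","rb")); T=wristT(f,s)
def A(l,z): return cast(f,[((u+.5)/4.5-.5+155,(v+.5)/4.5-.5+185) for u,v in l],z,T)
def B(l,z): return cast(f,[((u+.5)/3.9-.5+310,(v+.5)/3.9-.5+165) for u,v in l],z,T)
def yaw(p,q): d=q-p; return np.degrees(np.arctan2(d[1],d[0]))
b=A([(63,60),(318,67),(315,427)],.008); print("base",b,"center",(b[0]+b[2])/2,"yaw y",yaw(b[1],b[0])-90+180*0,"x",yaw(b[1],b[2]),np.linalg.norm(b[0]-b[1]),np.linalg.norm(b[2]-b[1]))
c=A([(98,171),(187,171),(145,525),(200,527)],.075); print("bar",c,"ctr x",c[[1,3]].mean(0),yaw(c[1],c[3]),np.linalg.norm(c[3]-c[1]))
h=A([(45,567),(128,568)],.147);print("handle",h)
s_=B([(179,130),(728,136),(680,357)],.044); print("staves",s_,(s_[0]+s_[2])/2,yaw(s_[0],s_[1])-90,yaw(s_[1],s_[2]),np.linalg.norm(s_[0]-s_[1]),np.linalg.norm(s_[2]-s_[1]))
g=B([(95,80),(70,380),(740,385)],.04); print("frame",g,(g[0]+g[2])/2,yaw(g[1],g[2])-90,yaw(g[0],g[1]),np.linalg.norm(g[0]-g[1]),np.linalg.norm(g[2]-g[1]))
E
```

```text
base [[ 0.42238932 -0.28210413  0.008     ]
 [ 0.43564577 -0.20461716  0.008     ]
 [ 0.56113004 -0.22762497  0.008     ]] center [ 0.49175968 -0.25486455  0.008     ] yaw y -189.7081591402158 x -10.389900808500537 0.07861274393130244 0.12757609635222836
bar [[ 0.43490822 -0.25669332  0.075     ]
 [ 0.43822297 -0.23326279  0.075     ]
 [ 0.5449592  -0.26732863  0.075     ]
 [ 0.54785621 -0.25173215  0.075     ]] ctr x [ 0.49303959 -0.24249747  0.075     ] -9.56254411946175 0.11117807421360866
handle [[ 0.50351161 -0.26609995  0.147     ]
 [ 0.50649325 -0.24704654  0.147     ]]
staves [[ 0.4453247  -0.03457229  0.044     ]
 [ 0.47248985  0.14283647  0.044     ]
 [ 0.55251     0.13273829  0.044     ]] [0.49891735 0.049083   0.044     ] -8.705616462043636 -7.192453633085413 0.17947649820407294 0.08065480227158274
frame [[ 0.42582538 -0.05967338  0.04      ]
 [ 0.53424547 -0.07625685  0.04      ]
 [ 0.569312    0.15720152  0.04      ]] [0.49756869 0.04876407 0.04      ] -8.542231987088073 -8.696319181864602 0.10968102184963265 0.23607726061718484
```

```bash
python3 - <<'E'
from h import *
print(seg([.3863,-.1471,.2594],[.4913,-.2545,.20],80.3))
E
```

```text
[-8.81731677 12.15946236  5.94      ]
```

Call:
carry_out(
  increments=[
    [[0,0,0],[0,0,1.7]],
    [[-2.9,4.0,0],[0,0,0]],
    [[-2.9,4.0,0.9],[0,0,0]],
    [[-3.0,4.2,2.0],[0,0,0]],
    [[0,0,3.0],[0,0,0]],
    [[0,0,0],[0,0,0]],
  ],
)

```text
clock: 3.45
tool_pos: [0.4908, -0.2508, 0.1977]
eef_rot: [-3.136, -0.004, 1.402]
ft_force: [-0.1, 0.7, 0.5]
grip_width: 0.092
```

```bash
python3 - <<'E'
from h import *
from station import r
s=r.state(); f=r.grab_frame("wrist"); pickle.dump((f,s),open("w2.pkl","wb")); cv2.imwrite("pics/w2.png",cv2.resize(f["img"],(768,576))); print(s["tool_pos"],np.degrees(s["eef_rot"]),s["ft_force"],s["q"])
T=wristT(f,s)
E
```

```text
[ 0.49077734 -0.25076404  0.1976651 ] [-179.66934551   -0.21097181   80.34495529] [-0.14536446  0.72344808  0.45003763] [-6.91860498e-01  1.15512681e-01  1.67839548e+00  3.12277400e-04
  1.35452334e+00 -2.09422319e+00]
```

View pics/w2.png

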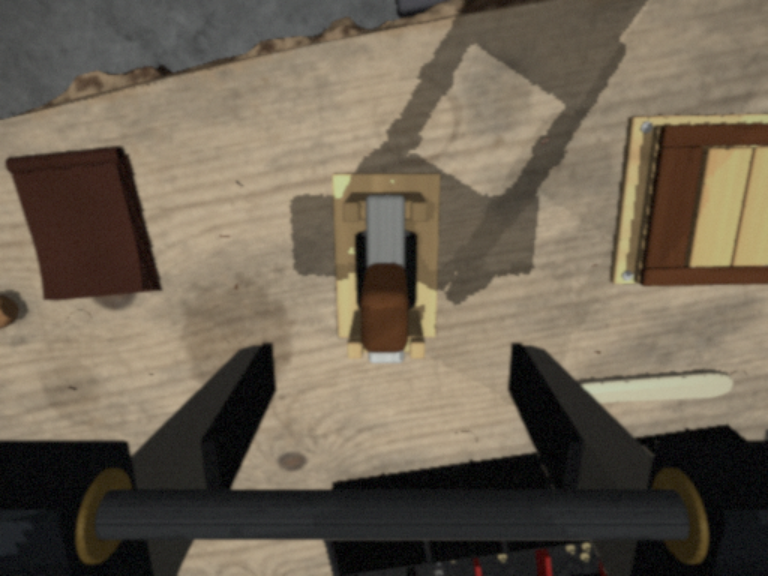

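```bash
python3 - <<'E'
from h import *
f,s=pickle.load(open("w2.pkl","rb")); T=wristT(f,s)
def A(l,z): return cast(f,[((u+.5)/1.5-.5,(v+.5)/1.5-.5) for u,v in l],z,T)
b=A([(333,175),(440,175),(436,337)],.008);print(b,(b[0]+b[2])/2)
c=A([(366,195),(403,195),(370,361),(404,361)],.075);print(c,c.mean(0),np.degrees(np.arctan2(*(c[2]+c[3]-c[0]-c[1])[[1,0]])))
h=A([(363,352),(407,352)],.147);print(h,h.mean(0))
from station import r
print(r.state()["tool_pos"])
E
```

```text
[[ 0.42331632 -0.28268386  0.008     ]
 [ 0.4365218  -0.20547834  0.008     ]
 [ 0.56285255 -0.22648989  0.008     ]] [ 0.49308443 -0.25458687  0.008     ]
[[ 0.43519459 -0.25718143  0.075     ]
 [ 0.43896086 -0.23518655  0.075     ]
 [ 0.54357844 -0.2747176   0.075     ]
 [ 0.54746436 -0.2522574   0.075     ]] [ 0.49129956 -0.25483574  0.075     ] -9.065817321259363
[[ 0.50463111 -0.2682926   0.147     ]
 [ 0.50840053 -0.24649235  0.147     ]] [ 0.50651582 -0.25739248  0.147     ]
[ 0.49158445 -0.25150918  0.19993367]
```

Call:
carry_out(
  increments=[
    [[0,0,2.0],[0,0,0]],
    [[0,0,4.0],[0,0,0]],
    [[0,0,3.4],[0,0,0]],
    [[0,0,1.0],[0,0,0]],
    [[0,0,0],[0,0,0]],
  ],
)

```text
clock: 4.12
tool_pos: [0.4926, -0.2531, 0.098]
eef_rot: [3.14, 0.001, 1.402]
ft_force: [0.8, -0.0, 0.3]
grip_width: 0.0918
```

Call:
carry_out(
  increments=[
    [[-0.15,0,0],[0,0,0]],
    [[0,0,0],[0,0,0]],
    [[0,0,0],[0,0,0]],
    [[0,0,0],[0,0,0]],
  ],
  grip=0,
)

```text
clock: 4.62
tool_pos: [0.4919, -0.2547, 0.0969]
eef_rot: [3.141, 0.0, 1.402]
ft_force: [-0.5, 0.2, 0.1]
grip_width: 0.0544
```

```bash
python3 - <<'E'
from station import r
s=r.state(); print(s)
E
```

```text
{'clock': 4.625, 'q': array([-6.96076916e-01,  2.24992924e-01,  1.76537285e+00,  8.37064589e-06,
        1.15082531e+00, -2.09789952e+00]), 'qvel': array([-3.40248188e-04,  1.09677972e-03,  2.60105505e-03,  2.46736879e-05,
       -1.00334555e-03,  6.18980559e-04]), 'joint_torque': array([-5.34504186e-03, -3.82549632e+01, -2.92857546e+01, -4.70684550e-02,
        5.59120788e-02,  3.74968204e-04]), 'tool_pos': array([ 0.49185951, -0.25474736,  0.09686233]), 'eef_rot': array([3.14124175e+00, 1.95393643e-04, 1.40181916e+00]), 'ft_force': array([-0.5332794 ,  0.19011772,  0.10206403]), 'wrist_torque': array([-0.02101733, -0.01322314, -0.00302413]), 'grip_width': 0.05435874873924019}
```

Call:
carry_out(
  increments=[
    [[0,0,0],[0,0,0]],
    [[0,0,0],[0,0,0]],
    [[0,0,0],[0,0,0]],
    [[0,0,0],[0,0,0]],
    [[0,0,0],[0,0,0]],
  ],
)

```text
clock: 5.25
tool_pos: [0.4917, -0.2546, 0.0966]
eef_rot: [-3.141, -0.0, 1.402]
ft_force: [-0.7, 0.6, 0.1]
grip_width: 0.024
```

Call:
carry_out(
  increments=[
    [[0,0,-0.5],[0,0,0]],
    [[0,0,-1.5],[0,0,0]],
    [[0,0,-2.0],[0,0,0]],
    [[0,0,-2.0],[0,0,0]],
    [[0,0,-1.0],[0,0,0]],
    [[0,0,0],[0,0,0]],
    [[0,0,0],[0,0,0]],
  ],
)

```text
clock: 6.12
tool_pos: [0.4912, -0.2542, 0.1657]
eef_rot: [-3.14, -0.001, 1.402]
ft_force: [-0.7, 0.8, -3.1]
grip_width: 0.0237
```

```bash
python3 - <<'E'
from h import *
from station import r
s=r.state(); f=r.grab_frame("wrist"); pickle.dump((f,s),open("w3.pkl","wb")); cv2.imwrite("pics/w3.png",cv2.resize(f["img"],(768,576))); print(s["tool_pos"],np.degrees(s["eef_rot"]),s["ft_force"],s["wrist_torque"],s["grip_width"])
yb=np.array([np.sin(np.radians(8.6)),np.cos(np.radians(8.6))]); c=np.array([.498,.0489])
for y in (-75,75): print(y,c+yb*y/1000)
a=c-yb*.075
print(seg(s["tool_pos"],[*a,s["tool_pos"][2]],81.4))
E
```

```text
[ 0.49124739 -0.25419717  0.16572085] [-1.79917110e+02 -4.82203693e-02  8.03220237e+01] [-0.71983349  0.77529624 -3.07738671] [ 0.03501543 -0.01260874  0.02023373] 0.02365004492747365
-75 [ 0.48678485 -0.02525673]
75 [0.50921515 0.12305673]
[ 2.25699018e+01 -3.86470583e+00 -4.73289962e-16]
```

View pics/w3.png

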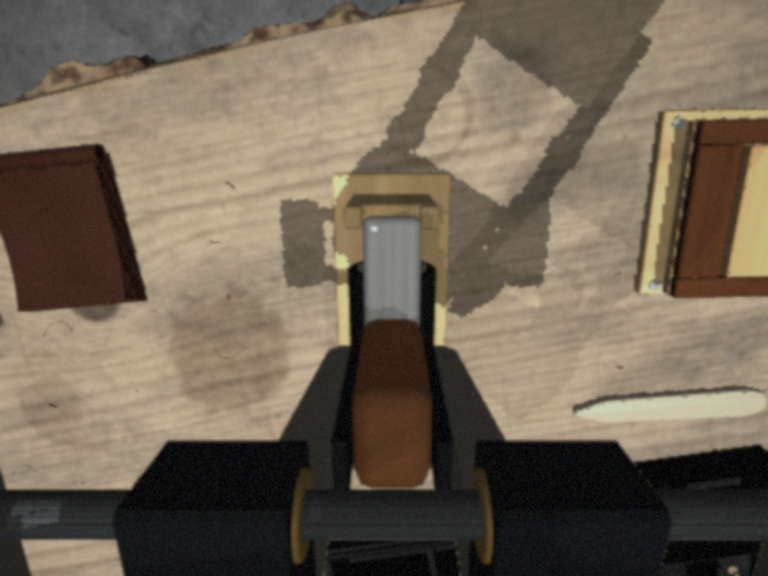

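Call:
carry_out(
  increments=[
    [[2.2,-0.4,0],[0,0,-1.1]],
    [[4.5,-0.8,0],[0,0,0]],
    [[4.5,-0.8,0],[0,0,0]],
    [[4.5,-0.8,0],[0,0,0]],
    [[4.5,-0.8,0],[0,0,0]],
    [[2.4,-0.3,1.0],[0,0,0]],
    [[0,0,1.2],[0,0,0]],
    [[0,0,0.8],[0,0,0]],
    [[0,0,0],[0,0,0]],
    [[0,0,0],[0,0,0]],
  ],
)

```text
clock: 7.42
tool_pos: [0.4876, -0.0261, 0.1369]
eef_rot: [3.141, 0.0, 1.42]
ft_force: [0.5, -0.3, -2.6]
grip_width: 0.0237
```

```bash
cat >> h.py <<'E'
def rowframe(p,yaw=-8.6,c=(.498,.0489)):
    a=np.radians(yaw); d=np.array(p[:2])-c
    return np.array([d@[np.cos(a),np.sin(a)],d@[-np.sin(a),np.cos(a)]])*1000
def rep(tag=None):
    from station import r
    s=r.state(); print("t",s["clock"],"row xy mm",rowframe(s["tool_pos"]).round(1),"z",(s["tool_pos"][2]*1000).round(1),"F",s["ft_force"].round(1),"yaw",np.degrees(s["eef_rot"]).round(2),"w",s["grip_width"].round(4))
    if tag:
        f=r.grab_frame("wrist"); pickle.dump((f,s),open(tag+".pkl","wb")); cv2.imwrite(f"pics/{tag}.png",cv2.resize(f["img"],(768,576)))
E
python3 -c "
from h import *
rep('w4')"
```

```text
Traceback (most recent call last):
  File "h.py", line 22, in rep
    s=r.state(); print("t",s["clock"],"row xy mm",rowframe(s["tool_pos"]).round(1),"z",(s["tool_pos"][2]*1000).round(1),"F",s["ft_force"].round(1),"yaw",np.degrees(s["eef_rot"]).round(2),"w",s["grip_width"].round(4))
                                                                                                                                                                                               ^^^^^^^^^^^^^^^^^^^^^
AttributeError: 'float' object has no attribute 'round'
```

```bash
sed -i 's/s\["grip_width"\].round(4)/round(float(s["grip_width"]),4)/' h.py
python3 -c "
from h import *
rep('w4')"
```

```text
t 7.425 row xy mm [  0.9 -75.7] z 136.9 F [ 0.5 -0.3 -2.6] yaw [1.7997e+02 1.0000e-02 8.1350e+01] w 0.0237
```

View pics/w4.png

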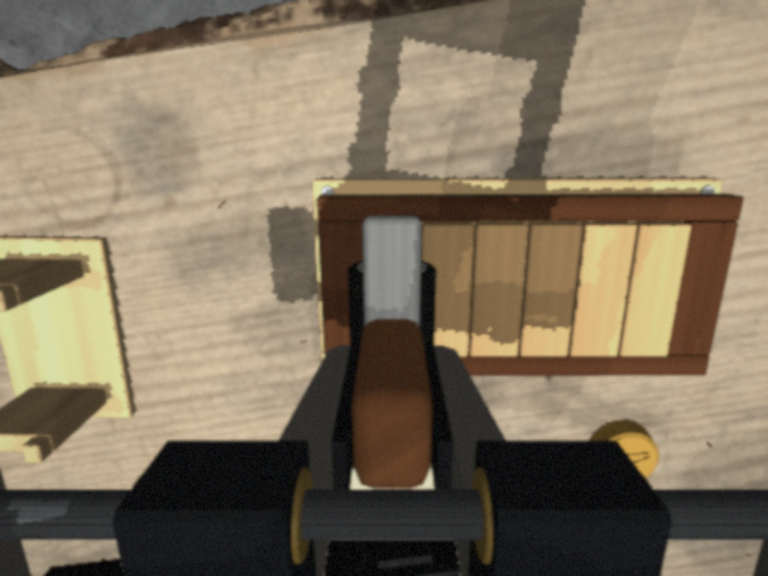

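Call:
carry_out(
  increments=[
    [[0,0,0.6],[0,0,0]],
    [[0,0,0.3],[0,0,0]],
    [[0,0,0.1],[0,0,0]],
    [[0,0,0.1],[0,0,0]],
    [[0,0,0],[0,0,0]],
  ],
)

```text
clock: 8.1
tool_pos: [0.4873, -0.0253, 0.1256]
eef_rot: [-3.142, -0.0, 1.421]
ft_force: [0.2, -0.1, -4.4]
grip_width: 0.0237
```

Call:
carry_out(
  increments=[
    [[0,0,0.1],[0,0,0]],
    [[0,0,0.1],[0,0,0]],
    [[0,0,0],[0,0,0]],
  ],
)

```text
clock: 8.48
tool_pos: [0.4875, -0.0254, 0.1239]
eef_rot: [3.141, 0.0, 1.421]
ft_force: [-0.5, 0.2, -1.6]
grip_width: 0.0238
```

Call:
carry_out(
  increments=[
    [[0,0,0.1],[0,0,0]],
    [[0,0,0.1],[0,0,0]],
    [[0,0,0],[0,0,0]],
  ],
)

```text
clock: 8.85
tool_pos: [0.4876, -0.0254, 0.1219]
eef_rot: [3.141, 0.0, 1.421]
ft_force: [-1.0, -0.4, 1.0]
grip_width: 0.0237
```

Call:
carry_out(
  increments=[
    [[0,0,0.15],[0,0,0]],
    [[0,0,0.15],[0,0,0]],
    [[0,0,0],[0,0,0]],
  ],
)

```text
clock: 9.22
tool_pos: [0.4877, -0.0255, 0.1191]
eef_rot: [3.141, 0.0, 1.421]
ft_force: [-1.9, -0.3, 5.3]
grip_width: 0.024
```

Call:
carry_out(
  increments=[
    [[0,0,0.1],[0,0,0]],
    [[0,0,0.1],[0,0,0]],
    [[0,0,0],[0,0,0]],
  ],
)

```text
clock: 9.6
tool_pos: [0.4877, -0.0256, 0.1172]
eef_rot: [3.141, 0.0, 1.421]
ft_force: [-2.6, 0.0, 5.3]
grip_width: 0.0239
```

Call:
carry_out(
  increments=[
    [[0,0,0.1],[0,0,0]],
    [[0,0,0.1],[0,0,0]],
    [[0,0,0],[0,0,0]],
  ],
)

```text
clock: 9.98
tool_pos: [0.4877, -0.0256, 0.1153]
eef_rot: [3.141, 0.0, 1.421]
ft_force: [-1.9, -1.7, 6.2]
grip_width: 0.0237
```

Call:
carry_out(
  increments=[
    [[0,0,0.1],[0,0,0]],
    [[0,0,0],[0,0,0]],
  ],
)

```text
clock: 10.22
tool_pos: [0.4878, -0.0259, 0.1145]
eef_rot: [3.141, 0.001, 1.421]
ft_force: [-3.1, -1.3, 7.2]
grip_width: 0.0239
```

Call:
carry_out(
  increments=[
    [[0,0,0.1],[0,0,0]],
    [[0,0,0.1],[0,0,0]],
    [[0,0,0],[0,0,0]],
  ],
)

```text
clock: 10.6
tool_pos: [0.4879, -0.0266, 0.113]
eef_rot: [3.14, 0.003, 1.422]
ft_force: [-4.1, -3.5, 10.7]
grip_width: 0.0239
```

```bash
python3 -c "
from h import *
rep('w5')"
```

```text
t 10.6 row xy mm [  1.3 -76.1] z 113.0 F [-4.1 -3.5 10.7] yaw [1.7993e+02 1.5000e-01 8.1460e+01] w 0.0239
```

View pics/w5.png

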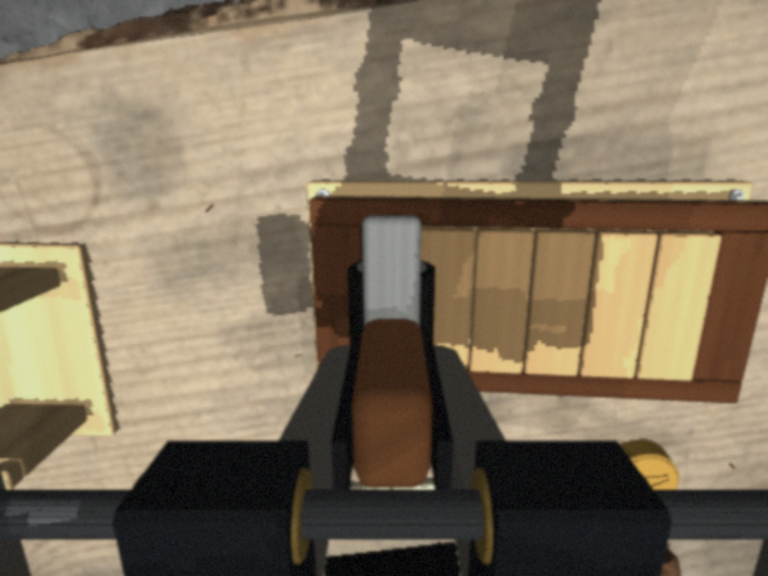

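Call:
carry_out(
  increments=[
    [[0.3,0,-0.03],[0,0,0]],
    [[0.3,0,-0.04],[0,0,0]],
  ],
)

```text
clock: 10.9
tool_pos: [0.4889, -0.0217, 0.1142]
eef_rot: [3.14, 0.005, 1.422]
ft_force: [-5.2, -5.9, 11.6]
grip_width: 0.0238
```

Call:
carry_out(
  increments=[
    [[0.3,0,-0.05],[0,0,0]],
    [[0.3,0,-0.05],[0,0,0]],
  ],
)

```text
clock: 11.15
tool_pos: [0.4898, -0.0143, 0.1149]
eef_rot: [3.14, 0.002, 1.421]
ft_force: [-3.7, -1.8, 9.9]
grip_width: 0.0237
```

Call:
carry_out(
  increments=[
    [[0.3,0,-0.03],[0,0,0]],
    [[0.3,0,-0.03],[0,0,0]],
  ],
)

```text
clock: 11.4
tool_pos: [0.4907, -0.008, 0.1153]
eef_rot: [3.14, 0.001, 1.421]
ft_force: [-3.4, -1.7, 10.3]
grip_width: 0.0241
```

Call:
carry_out(
  increments=[
    [[0.3,0,-0.03],[0,0,0]],
    [[0.3,0,-0.03],[0,0,0]],
  ],
)

```text
clock: 11.65
tool_pos: [0.4916, -0.002, 0.116]
eef_rot: [3.14, 0.001, 1.421]
ft_force: [-3.8, -1.7, 11.3]
grip_width: 0.024
```

Call:
carry_out(
  increments=[
    [[0.3,0,-0.04],[0,0,0]],
    [[0.3,0,-0.04],[0,0,0]],
  ],
)

```text
clock: 11.9
tool_pos: [0.4925, 0.0039, 0.1169]
eef_rot: [3.14, 0.001, 1.422]
ft_force: [-4.2, -2.4, 11.1]
grip_width: 0.0237
```

Call:
carry_out(
  increments=[
    [[0.3,0,-0.04],[0,0,0]],
    [[0.2,0,-0.02],[0,0,0]],
  ],
)

```text
clock: 12.15
tool_pos: [0.4935, 0.007, 0.1182]
eef_rot: [3.139, 0.005, 1.422]
ft_force: [-4.5, -7.3, 13.8]
grip_width: 0.024
```

Call:
carry_out(
  increments=[
    [[0.2,0,-0.03],[0,0,0]],
    [[0.1,0,-0.02],[0,0,0]],
  ],
)

```text
clock: 12.4
tool_pos: [0.494, 0.0102, 0.1185]
eef_rot: [3.139, 0.004, 1.422]
ft_force: [-4.1, -5.5, 13.1]
grip_width: 0.0237
```

Call:
carry_out(
  increments=[
    [[0.3,0,-0.02],[0,0,0]],
    [[0.2,0,-0.02],[0,0,0]],
  ],
)

```text
clock: 12.65
tool_pos: [0.4948, 0.0164, 0.1187]
eef_rot: [3.139, 0.002, 1.421]
ft_force: [-2.5, -1.3, 10.9]
grip_width: 0.0236
```

Call:
carry_out(
  increments=[
    [[0.3,0,-0.02],[0,0,0]],
    [[0.3,0,-0.01],[0,0,0]],
  ],
)

```text
clock: 12.9
tool_pos: [0.4957, 0.0228, 0.1188]
eef_rot: [3.139, 0.001, 1.421]
ft_force: [-3.1, -0.4, 11.3]
grip_width: 0.0243
```

Call:
carry_out(
  increments=[
    [[0.3,0,-0.02],[0,0,0]],
    [[0.3,0,-0.02],[0,0,0]],
  ],
)

```text
clock: 13.15
tool_pos: [0.4966, 0.0289, 0.1193]
eef_rot: [3.139, 0.0, 1.421]
ft_force: [-2.4, -1.2, 11.1]
grip_width: 0.0239
```

Call:
carry_out(
  increments=[
    [[0.3,0,-0.02],[0,0,0]],
    [[0.3,0,-0.02],[0,0,0]],
  ],
)

```text
clock: 13.4
tool_pos: [0.4975, 0.0349, 0.1197]
eef_rot: [3.139, 0.0, 1.421]
ft_force: [-2.9, -0.5, 11.7]
grip_width: 0.0241
```

Call:
carry_out(
  increments=[
    [[0.2,0,-0.02],[0,0,0]],
    [[0.2,0,-0.02],[0,0,0]],
  ],
)

```text
clock: 13.65
tool_pos: [0.498, 0.0382, 0.1201]
eef_rot: [3.139, 0.002, 1.422]
ft_force: [-3.5, -2.7, 11.1]
grip_width: 0.0234
```

Call:
carry_out(
  increments=[
    [[0.2,0,-0.02],[0,0,0]],
    [[0.1,0,0],[0,0,0]],
  ],
)

```text
clock: 13.9
tool_pos: [0.4984, 0.0402, 0.1203]
eef_rot: [3.139, 0.004, 1.422]
ft_force: [-3.3, -6.4, 11.8]
grip_width: 0.024
```

Call:
carry_out(
  increments=[
    [[0.2,0,-0.01],[0,0,0]],
    [[0.2,0,0],[0,0,0]],
  ],
)

```text
clock: 14.15
tool_pos: [0.499, 0.0444, 0.1203]
eef_rot: [3.139, 0.003, 1.421]
ft_force: [-3.3, -3.0, 11.2]
grip_width: 0.0238
```

Call:
carry_out(
  increments=[
    [[0.2,0,0],[0,0,0]],
    [[0.2,0,0],[0,0,0]],
  ],
)

```text
clock: 14.4
tool_pos: [0.4997, 0.0494, 0.1202]
eef_rot: [3.139, 0.001, 1.421]
ft_force: [-2.0, -0.9, 9.6]
grip_width: 0.024
```

Call:
carry_out(
  increments=[
    [[0.3,0,0.03],[0,0,0]],
    [[0.3,0,0.02],[0,0,0]],
  ],
)

```text
clock: 14.65
tool_pos: [0.5007, 0.0558, 0.1199]
eef_rot: [3.139, -0.0, 1.421]
ft_force: [-3.2, 0.7, 12.0]
grip_width: 0.0236
```

Call:
carry_out(
  increments=[
    [[0.3,0,0.02],[0,0,0]],
    [[0.3,0,0.02],[0,0,0]],
  ],
)

```text
clock: 14.9
tool_pos: [0.5016, 0.0619, 0.1196]
eef_rot: [3.139, -0.001, 1.421]
ft_force: [-1.8, 0.1, 12.4]
grip_width: 0.0238
```

Call:
carry_out(
  increments=[
    [[0.2,0,0],[0,0,0]],
    [[0.2,0,0],[0,0,0]],
  ],
)

```text
clock: 15.15
tool_pos: [0.5022, 0.0659, 0.1195]
eef_rot: [3.139, -0.001, 1.421]
ft_force: [-2.3, 0.9, 11.1]
grip_width: 0.0237
```

Call:
carry_out(
  increments=[
    [[0.2,0,0],[0,0,0]],
    [[0.2,0,0],[0,0,0]],
  ],
)

```text
clock: 15.4
tool_pos: [0.5027, 0.0696, 0.1194]
eef_rot: [3.139, -0.0, 1.421]
ft_force: [-2.6, -1.1, 9.5]
grip_width: 0.0242
```

Call:
carry_out(
  increments=[
    [[0.2,0,0.03],[0,0,0]],
    [[0.2,0,0.03],[0,0,0]],
  ],
)

```text
clock: 15.65
tool_pos: [0.5032, 0.0724, 0.1187]
eef_rot: [3.139, 0.003, 1.422]
ft_force: [-2.5, -5.6, 10.1]
grip_width: 0.0238
```

Call:
carry_out(
  increments=[
    [[0.3,0,0.04],[0,0,0]],
    [[0.3,0,0.04],[0,0,0]],
  ],
)

```text
clock: 15.9
tool_pos: [0.5042, 0.0786, 0.1181]
eef_rot: [3.139, 0.002, 1.421]
ft_force: [-3.1, -2.3, 11.5]
grip_width: 0.0235
```

Call:
carry_out(
  increments=[
    [[0.3,0,0.03],[0,0,0]],
    [[0.3,0,0.04],[0,0,0]],
  ],
)

```text
clock: 16.15
tool_pos: [0.5053, 0.0858, 0.1176]
eef_rot: [3.139, -0.001, 1.421]
ft_force: [-4.0, 1.1, 11.9]
grip_width: 0.024
```

Call:
carry_out(
  increments=[
    [[0.3,0,0.04],[0,0,0]],
    [[0.3,0,0.04],[0,0,0]],
  ],
)

```text
clock: 16.4
tool_pos: [0.5062, 0.0919, 0.1168]
eef_rot: [3.139, -0.001, 1.421]
ft_force: [-2.8, 1.4, 12.1]
grip_width: 0.0239
```

Call:
carry_out(
  increments=[
    [[0.2,0,0.02],[0,0,0]],
    [[0.2,0,0.02],[0,0,0]],
  ],
)

```text
clock: 16.65
tool_pos: [0.5068, 0.0959, 0.1164]
eef_rot: [3.139, -0.002, 1.421]
ft_force: [-3.1, 0.5, 11.7]
grip_width: 0.0238
```

Call:
carry_out(
  increments=[
    [[0.2,0,0.03],[0,0,0]],
    [[0.2,0,0.03],[0,0,0]],
  ],
)

```text
clock: 16.9
tool_pos: [0.5074, 0.0999, 0.1158]
eef_rot: [3.139, -0.002, 1.421]
ft_force: [-2.8, 1.1, 10.9]
grip_width: 0.0245
```

Call:
carry_out(
  increments=[
    [[0.2,0,0.04],[0,0,0]],
    [[0.2,0,0.04],[0,0,0]],
  ],
)

```text
clock: 17.15
tool_pos: [0.5079, 0.1031, 0.1148]
eef_rot: [3.139, 0.0, 1.421]
ft_force: [-2.3, -2.4, 10.2]
grip_width: 0.024
```

Call:
carry_out(
  increments=[
    [[0.2,0,0.04],[0,0,0]],
    [[0.2,0,0.04],[0,0,0]],
  ],
)

```text
clock: 17.4
tool_pos: [0.5084, 0.1059, 0.1138]
eef_rot: [3.139, 0.003, 1.421]
ft_force: [-2.8, -4.5, 11.3]
grip_width: 0.0237
```

Call:
carry_out(
  increments=[
    [[0.3,0,0.04],[0,0,0]],
    [[0.3,0,0.04],[0,0,0]],
  ],
)

```text
clock: 17.65
tool_pos: [0.5095, 0.113, 0.1132]
eef_rot: [3.139, -0.0, 1.421]
ft_force: [-2.0, -0.8, 11.1]
grip_width: 0.0239
```

Call:
carry_out(
  increments=[
    [[0.3,0,0.04],[0,0,0]],
    [[0.3,0,0.04],[0,0,0]],
  ],
)

```text
clock: 17.9
tool_pos: [0.5104, 0.1198, 0.1125]
eef_rot: [3.139, -0.002, 1.421]
ft_force: [-2.2, 0.6, 10.9]
grip_width: 0.0239
```

Call:
carry_out(
  increments=[
    [[0.3,0,0.06],[0,0,0]],
    [[0.2,0,0.06],[0,0,0]],
  ],
)

```text
clock: 18.15
tool_pos: [0.5112, 0.1249, 0.1113]
eef_rot: [3.139, -0.002, 1.421]
ft_force: [-1.9, 1.4, 11.2]
grip_width: 0.0241
```

```bash
python3 -c "
from h import *
rep('w6')"
```

```text
t 18.15 row xy mm [ 1.7 77.1] z 111.3 F [-1.9  1.4 11.2] yaw [ 1.7984e+02 -1.2000e-01  8.1400e+01] w 0.0241
```

View pics/w6.png

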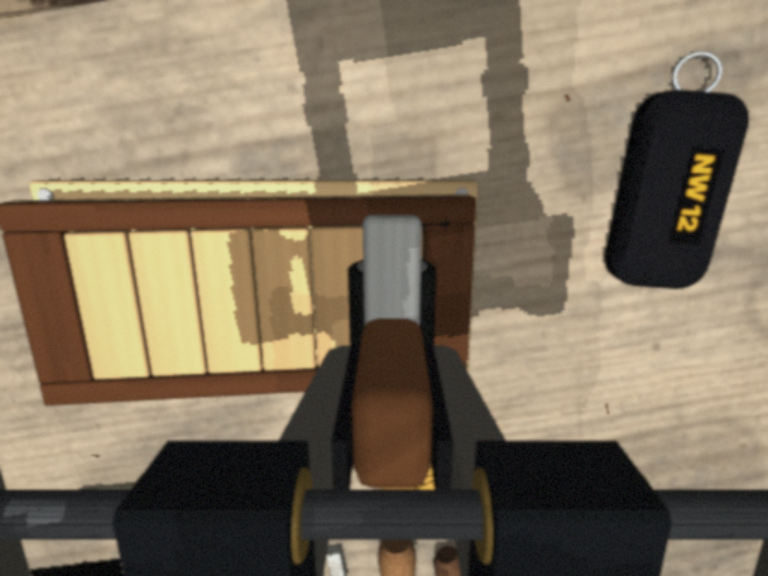

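Call:
carry_out(
  increments=[
    [[0,0,0.08],[0,0,0]],
    [[-0.3,0,-0.02],[0,0,0]],
    [[-0.4,0,-0.06],[0,0,0]],
  ],
)

```text
clock: 18.58
tool_pos: [0.5103, 0.1183, 0.1118]
eef_rot: [3.138, -0.003, 1.421]
ft_force: [-3.3, 3.1, 12.7]
grip_width: 0.0242
```

Call:
carry_out(
  increments=[
    [[-0.4,0,-0.07],[0,0,0]],
    [[-0.4,0,-0.07],[0,0,0]],
  ],
)

```text
clock: 18.82
tool_pos: [0.5092, 0.1102, 0.1132]
eef_rot: [3.138, -0.003, 1.421]
ft_force: [-2.2, 4.2, 12.7]
grip_width: 0.0237
```

Call:
carry_out(
  increments=[
    [[-0.4,0,-0.06],[0,0,0]],
    [[-0.4,0,-0.06],[0,0,0]],
  ],
)

```text
clock: 19.08
tool_pos: [0.508, 0.1023, 0.1145]
eef_rot: [3.138, -0.003, 1.421]
ft_force: [-2.3, 3.7, 14.8]
grip_width: 0.0238
```

Call:
carry_out(
  increments=[
    [[-0.4,0,-0.05],[0,0,0]],
    [[-0.4,0,-0.05],[0,0,0]],
  ],
)

```text
clock: 19.32
tool_pos: [0.5068, 0.0943, 0.1157]
eef_rot: [3.138, -0.003, 1.421]
ft_force: [-3.5, 3.4, 14.5]
grip_width: 0.0236
```

Call:
carry_out(
  increments=[
    [[-0.4,0,-0.06],[0,0,0]],
    [[-0.4,0,-0.05],[0,0,0]],
  ],
)

```text
clock: 19.58
tool_pos: [0.5056, 0.0863, 0.1169]
eef_rot: [3.138, -0.003, 1.421]
ft_force: [-4.1, 2.8, 15.9]
grip_width: 0.0238
```

Call:
carry_out(
  increments=[
    [[-0.4,0,-0.05],[0,0,0]],
    [[-0.4,0,-0.04],[0,0,0]],
  ],
)

```text
clock: 19.82
tool_pos: [0.5045, 0.0783, 0.1178]
eef_rot: [3.138, -0.002, 1.421]
ft_force: [-3.1, 2.6, 15.8]
grip_width: 0.024
```

Call:
carry_out(
  increments=[
    [[-0.4,0,-0.06],[0,0,0]],
    [[-0.4,0,-0.05],[0,0,0]],
  ],
)

```text
clock: 20.08
tool_pos: [0.5032, 0.0702, 0.1188]
eef_rot: [3.138, -0.002, 1.421]
ft_force: [-3.2, 1.7, 15.0]
grip_width: 0.0241
```

Call:
carry_out(
  increments=[
    [[-0.4,0,-0.04],[0,0,0]],
    [[-0.4,0,-0.02],[0,0,0]],
  ],
)

```text
clock: 20.32
tool_pos: [0.502, 0.0621, 0.1193]
eef_rot: [3.138, -0.002, 1.421]
ft_force: [-3.1, 1.6, 15.2]
grip_width: 0.0238
```

Call:
carry_out(
  increments=[
    [[-0.4,0,-0.04],[0,0,0]],
    [[-0.4,0,-0.03],[0,0,0]],
  ],
)

```text
clock: 20.58
tool_pos: [0.5007, 0.054, 0.1197]
eef_rot: [3.138, -0.001, 1.421]
ft_force: [-3.4, 1.2, 14.1]
grip_width: 0.024
```

Call:
carry_out(
  increments=[
    [[-0.4,0,0],[0,0,0]],
    [[-0.4,0,0],[0,0,0]],
  ],
)

```text
clock: 20.82
tool_pos: [0.4996, 0.046, 0.1197]
eef_rot: [3.138, -0.001, 1.421]
ft_force: [-2.7, 1.0, 13.7]
grip_width: 0.024
```

Call:
carry_out(
  increments=[
    [[-0.4,0,0.02],[0,0,0]],
    [[-0.4,0,0.02],[0,0,0]],
  ],
)

```text
clock: 21.08
tool_pos: [0.4984, 0.038, 0.1194]
eef_rot: [3.138, -0.001, 1.421]
ft_force: [-3.3, -0.0, 14.6]
grip_width: 0.0237
```

Call:
carry_out(
  increments=[
    [[-0.4,0,0.02],[0,0,0]],
    [[-0.4,0,0.02],[0,0,0]],
  ],
)

```text
clock: 21.32
tool_pos: [0.4972, 0.0299, 0.119]
eef_rot: [3.138, -0.0, 1.421]
ft_force: [-3.5, -0.1, 14.3]
grip_width: 0.0236
```

Call:
carry_out(
  increments=[
    [[-0.4,0,0.03],[0,0,0]],
    [[-0.4,0,0.03],[0,0,0]],
  ],
)

```text
clock: 21.58
tool_pos: [0.496, 0.0218, 0.1183]
eef_rot: [3.138, -0.0, 1.421]
ft_force: [-3.4, -0.0, 13.5]
grip_width: 0.0238
```

Call:
carry_out(
  increments=[
    [[-0.4,0,0.03],[0,0,0]],
    [[-0.4,0,0.04],[0,0,0]],
  ],
)

```text
clock: 21.82
tool_pos: [0.4948, 0.0139, 0.1176]
eef_rot: [3.138, 0.0, 1.421]
ft_force: [-3.2, -0.1, 13.2]
grip_width: 0.0237
```

Call:
carry_out(
  increments=[
    [[-0.4,0,0.04],[0,0,0]],
    [[-0.4,0,0.04],[0,0,0]],
  ],
)

```text
clock: 22.08
tool_pos: [0.4936, 0.0058, 0.1167]
eef_rot: [3.138, 0.0, 1.421]
ft_force: [-2.6, -0.0, 13.4]
grip_width: 0.0244
```

Row y ≈ -44. Force is steady at about 16.5 N, so I'll carry on to the end.

Call:
carry_out(
  increments=[
    [[-0.4,0,0.05],[0,0,0]],
    [[-0.4,0,0.05],[0,0,0]],
  ],
)

```text
clock: 22.32
tool_pos: [0.4924, -0.0022, 0.1156]
eef_rot: [3.138, 0.001, 1.421]
ft_force: [-2.5, -1.1, 11.8]
grip_width: 0.0235
```

Call:
carry_out(
  increments=[
    [[-0.4,0,0.06],[0,0,0]],
    [[-0.4,0,0.06],[0,0,0]],
  ],
)

```text
clock: 22.58
tool_pos: [0.4912, -0.0102, 0.1143]
eef_rot: [3.138, 0.001, 1.421]
ft_force: [-2.5, -0.6, 11.7]
grip_width: 0.0237
```

Call:
carry_out(
  increments=[
    [[-0.4,0,0.06],[0,0,0]],
    [[-0.4,0,0.06],[0,0,0]],
  ],
)

```text
clock: 22.82
tool_pos: [0.49, -0.018, 0.113]
eef_rot: [3.138, 0.0, 1.421]
ft_force: [-2.2, -1.2, 10.8]
grip_width: 0.0241
```

Call:
carry_out(
  increments=[
    [[-0.4,0,0.07],[0,0,0]],
    [[-0.4,0,0.07],[0,0,0]],
  ],
)

```text
clock: 23.08
tool_pos: [0.4888, -0.0261, 0.1116]
eef_rot: [3.138, 0.001, 1.421]
ft_force: [-2.6, -0.6, 9.9]
grip_width: 0.0238
```

Call:
carry_out(
  increments=[
    [[0,0,0.1],[0,0,0]],
    [[0,0,0.08],[0,0,0]],
    [[0,0,0],[0,0,0]],
  ],
)

```text
clock: 23.45
tool_pos: [0.489, -0.0266, 0.1104]
eef_rot: [3.138, 0.002, 1.422]
ft_force: [-3.5, -2.0, 14.8]
grip_width: 0.0238
```

Call:
carry_out(
  increments=[
    [[0,0,-0.3],[0,0,0]],
    [[0,0,-0.6],[0,0,0]],
    [[0,0,-1.0],[0,0,0]],
    [[0,0,-1.8],[0,0,0]],
    [[0,0,-1.8],[0,0,0]],
    [[-3,0,0],[0,0,0]],
    [[-5,0,0],[0,0,0]],
    [[-4,0,0],[0,0,0]],
    [[0,0,0],[0,0,0]],
    [[0,0,0],[0,0,0]],
  ],
)

```text
clock: 24.7
tool_pos: [0.4689, -0.1431, 0.1621]
eef_rot: [-3.14, -0.001, 1.421]
ft_force: [-0.1, 0.1, -3.4]
grip_width: 0.0237
```

```bash
python3 -c "
from h import *
rep('w7')
from station import r
f=r.grab_frame('scene'); pickle.dump(f,open('scene7.pkl','wb')); c=f['img'][180:280,215:315]; cv2.imwrite('pics/scene7.png',cv2.resize(c,None,fx=6,fy=6,interpolation=cv2.INTER_NEAREST))
"
```

```text
t 24.7 row xy mm [-1.000e-01 -1.942e+02] z 162.1 F [-0.1  0.1 -3.4] yaw [-1.799e+02 -8.000e-02  8.141e+01] w 0.0237
```

View pics/w7.png

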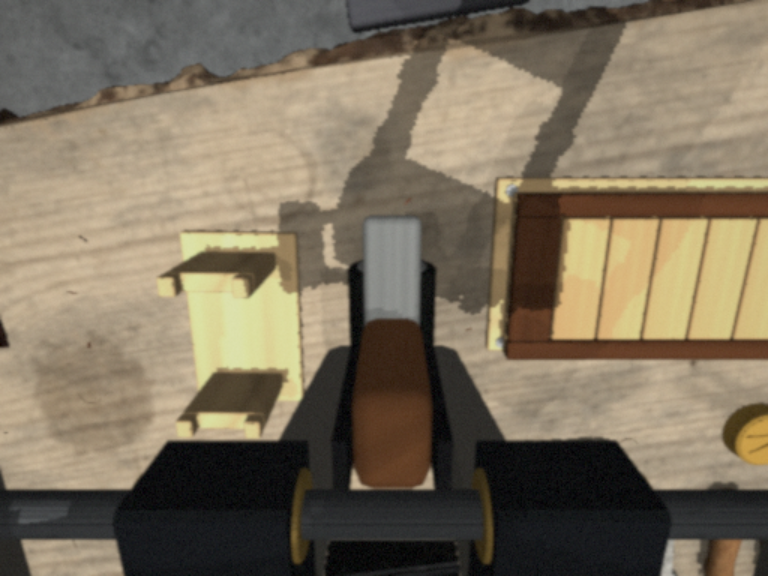

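View pics/scene7.png

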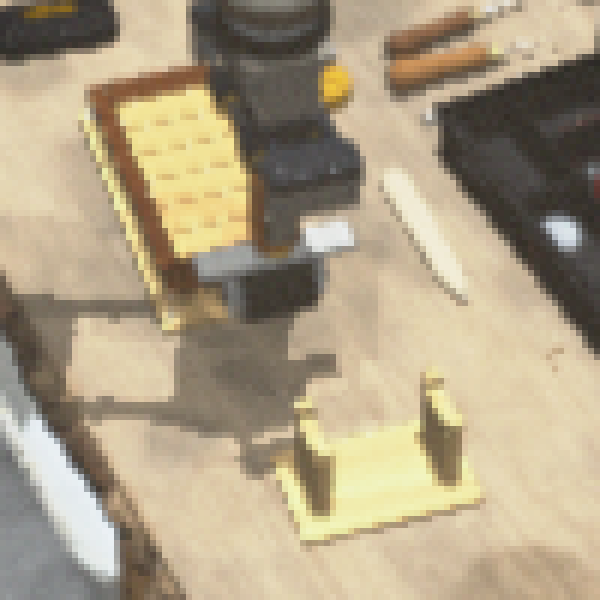

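```bash
python3 - <<'E'
from h import *
for n,box in (("w4",(200,110,512,260)),("w7",(320,110,512,260))):
    f,s=pickle.load(open(n+".pkl","rb"))
    x0,y0,x1,y1=box; im=f["img"][y0:y1,x0:x1]; k=2.5 if n=="w4" else 4
    cv2.imwrite(f"pics/{n}c.png",cv2.resize(im,None,fx=k,fy=k,interpolation=cv2.INTER_CUBIC))
E
```

```text
(no output)
```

View pics/w7c.png

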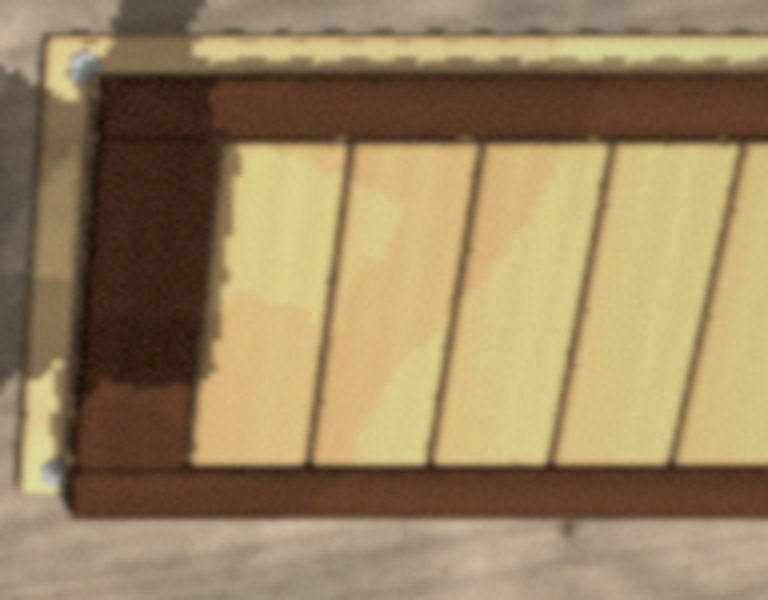

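View pics/w4c.png

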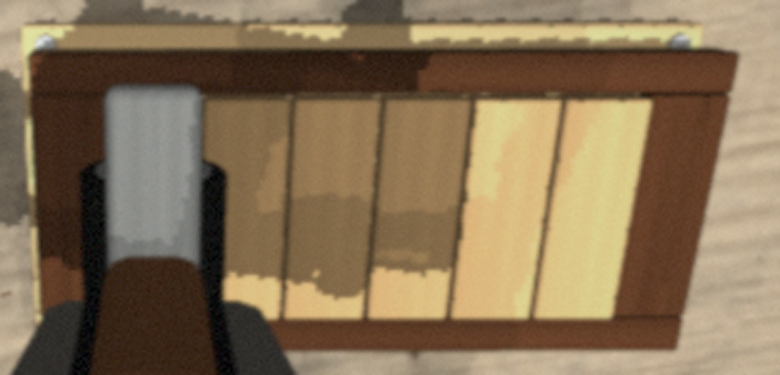

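```bash
python3 - <<'E'
from h import *
from station import r
s=r.state();print(s["tool_pos"],seg(s["tool_pos"],[.4917,-.2546,.165],80.3))
E
```

```text
[ 0.46918621 -0.14274002  0.1623908 ] [-10.64674387   4.1039143   -0.26092013]
```

Call:
carry_out(
  increments=[
    [[0,0,0],[0,0,1.1]],
    [[-2.0,0.8,-0.2],[0,0,0]],
    [[-3.0,1.2,0],[0,0,0]],
    [[-3.0,1.2,0],[0,0,0]],
    [[-2.0,0.7,0],[0,0,0]],
    [[-0.6,0.2,0],[0,0,0]],
    [[0,0,0],[0,0,0]],
    [[0,0,0],[0,0,0]],
    [[0,0,0],[0,0,0]],
  ],
)

```text
clock: 25.92
tool_pos: [0.492, -0.2546, 0.1649]
eef_rot: [-3.141, -0.0, 1.403]
ft_force: [-1.3, 0.5, -3.3]
grip_width: 0.0239
```

```bash
python3 - <<'E'
from h import *
rep('w8')
from station import r
s=r.state();print(s["tool_pos"],seg(s["tool_pos"],[.4917,-.2546,.165],80.3))
E
```

```text
t 25.925 row xy mm [  39.5 -301. ] z 164.9 F [-1.3  0.5 -3.3] yaw [-1.7999e+02 -1.0000e-02  8.0380e+01] w 0.0239
[ 0.49204552 -0.25470171  0.16495693] [ 0.00420428 -0.03577204 -0.00430688]
```

View pics/w8.png

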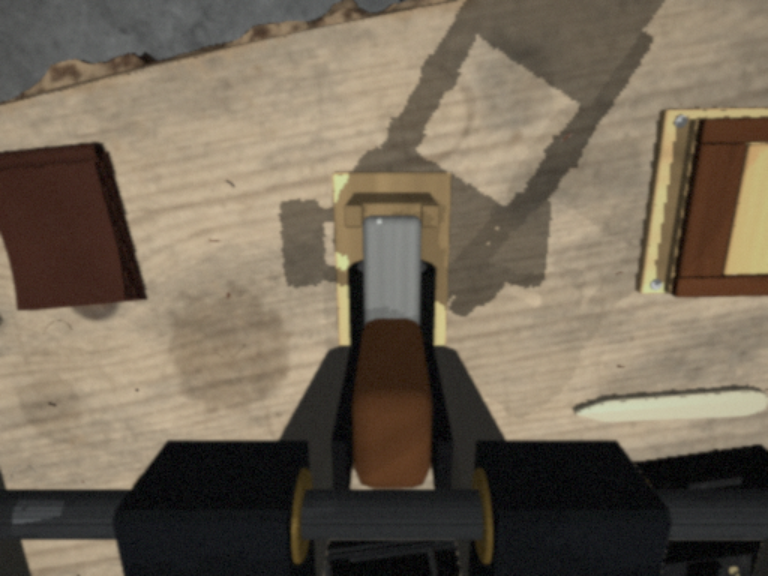

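Call:
carry_out(
  increments=[
    [[0,0,1.0],[0,0,0]],
    [[0,0,2.0],[0,0,0]],
    [[0,0,1.5],[0,0,0]],
    [[0,0,1.0],[0,0,0]],
    [[0,0,0.7],[0,0,0]],
    [[0,0,0.3],[0,0,0]],
    [[0,0,0.2],[0,0,0]],
    [[0,0,0],[0,0,0]],
  ],
)

```text
clock: 26.98
tool_pos: [0.4922, -0.2555, 0.0982]
eef_rot: [3.141, 0.0, 1.402]
ft_force: [-0.1, -0.3, -3.8]
grip_width: 0.0235
```

Call:
carry_out(
  increments=[
    [[0,0,0.1],[0,0,0]],
    [[0,0,0.05],[0,0,0]],
    [[0,0,0],[0,0,0]],
    [[0,0,0],[0,0,0]],
  ],
)

```text
clock: 27.48
tool_pos: [0.4921, -0.2555, 0.0967]
eef_rot: [3.141, 0.0, 1.402]
ft_force: [-0.7, 0.5, -2.1]
grip_width: 0.0236
```

Call:
carry_out(
  increments=[
    [[0,0,0.03],[0,0,0]],
    [[0,0,0.02],[0,0,0]],
    [[0,0,0],[0,0,0]],
  ],
)

```text
clock: 27.85
tool_pos: [0.4922, -0.2555, 0.0967]
eef_rot: [3.141, 0.0, 1.402]
ft_force: [-3.1, 2.0, 5.3]
grip_width: 0.0237
```

Call:
carry_out(
  increments=[
    [[0,0,-0.03],[0,0,0]],
    [[0,0,0],[0,0,0]],
  ],
)

```text
clock: 28.1
tool_pos: [0.4922, -0.2555, 0.0967]
eef_rot: [3.141, 0.0, 1.402]
ft_force: [-3.5, 1.2, 5.9]
grip_width: 0.0238
```

Call:
carry_out(
  increments=[
    [[0,0,0],[0,0,0]],
    [[0,0,0],[0,0,0]],
    [[0,0,0],[0,0,0]],
    [[0,0,0],[0,0,0]],
    [[0,0,0],[0,0,0]],
    [[0,0,0],[0,0,0]],
    [[0,0,0],[0,0,0]],
    [[0,0,0],[0,0,0]],
  ],
  grip=1,
)

```text
clock: 29.1
tool_pos: [0.492, -0.2554, 0.0962]
eef_rot: [3.142, 0.0, 1.402]
ft_force: [0.8, -0.6, -0.6]
grip_width: 0.0919
```

Released. I'll raise straight up and retreat to a pose like the first look.

Call:
carry_out(
  increments=[
    [[0,0,-2.0],[0,0,0]],
    [[0,0,-4.0],[0,0,0]],
    [[0,0,-5.0],[0,0,0]],
    [[0,0,-4.0],[0,0,0]],
    [[0,0,-1.2],[0,0,0]],
    [[3.0,-4.0,0],[0,0,0]],
    [[3.0,-4.0,0],[0,0,0]],
    [[4.0,-4.0,0],[0,0,0]],
    [[4.0,0,0],[0,0,0]],
    [[2.0,0,0],[0,0,0]],
    [[0,0,0],[0,0,0]],
    [[0,0,0],[0,0,0]],
  ],
)

```text
clock: 30.6
tool_pos: [0.4003, -0.0779, 0.2573]
eef_rot: [-3.14, -0.0, 1.402]
ft_force: [-0.1, 0.1, 0.3]
grip_width: 0.0918
```

```bash
python3 - <<'E'
from h import *
rep('w9')
f,s=pickle.load(open("w9.pkl","rb"))
from station import r
g=r.grab_frame('scene'); pickle.dump(g,open('scene9.pkl','wb')); c=g['img'][180:280,215:315]; cv2.imwrite('pics/scene9.png',cv2.resize(c,None,fx=6,fy=6,interpolation=cv2.INTER_NEAREST))
E
```

```text
t 30.6 row xy mm [ -77.6 -140. ] z 257.3 F [-0.1  0.1  0.3] yaw [-1.7991e+02 -1.0000e-02  8.0310e+01] w 0.0918
```

View pics/w9.png

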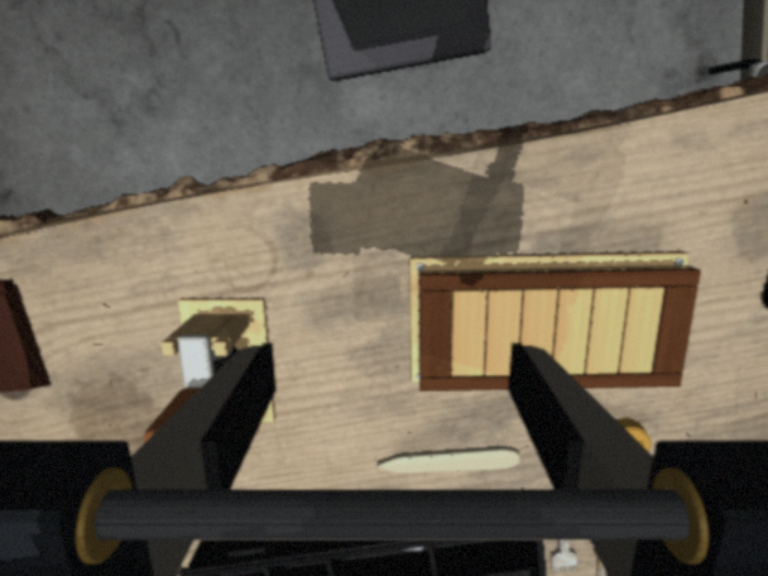

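View pics/scene9.png

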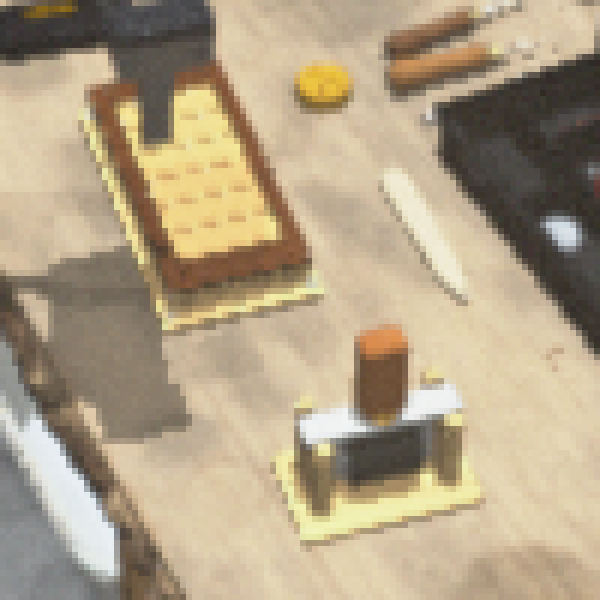

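```bash
python3 - <<'E'
from h import *
f,s=pickle.load(open("w9.pkl","rb"))
im=f["img"][160:270,265:475]; cv2.imwrite("pics/w9c.png",cv2.resize(im,None,fx=3.8,fy=3.8,interpolation=cv2.INTER_CUBIC))
E
```

```text
(no output)
```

View pics/w9c.png

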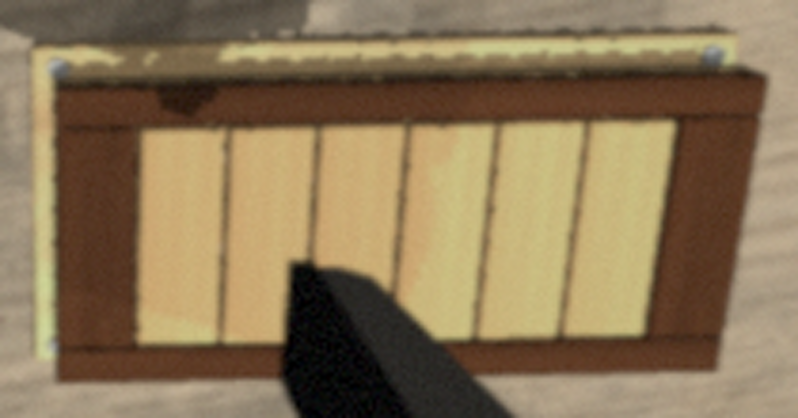

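```bash
python3 - <<'E'
from h import *
f,s=pickle.load(open("w9.pkl","rb")); T=wristT(f,s)
P=lambda l,z: np.array([rowframe(p) for p in cast(f,[((u+.5)/3.8-.5+265,(v+.5)/3.8-.5+160) for u,v in l],z,T)]).round(1)
print(P([(58,87),(766,76),(717,371),(58,381)],.04))
for z in (.04,.044): print(z,P([(140,128),(678,119),(648,337),(137,344)],z))
f,s=pickle.load(open("w1.pkl","rb")); T=wristT(f,s)
Q=lambda l,z: np.array([rowframe(p) for p in cast(f,[((u+.5)/3.9-.5+310,(v+.5)/3.9-.5+165) for u,v in l],z,T)]).round(1)
print("before",Q([(95,80),(800,80),(740,385),(70,380)],.04)); 
for z in (.04,.044): print(Q([(179,130),(728,136),(680,357)],z))
E
```

```text
[[ -54.6 -117.2]
 [ -53.8  116.5]
 [  55.2  117.7]
 [  54.4 -117.4]]
0.04 [[-39.9 -89.8]
 [-39.4  89.7]
 [ 41.2  91.2]
 [ 40.3 -89.4]]
0.044 [[-41.1 -90.3]
 [-40.7  87.3]
 [ 39.1  88.8]
 [ 38.2 -89.9]]
before [[ -55.1 -118.1]
 [ -57.4  111.2]
 [  54.3  117.7]
 [  54.6 -118.3]]
[[-38.3 -89.1]
 [-37.9  92.2]
 [ 43.5  94.2]]
[[-39.6 -90.4]
 [-39.3  89.1]
 [ 41.4  91. ]]
```

The stave corners fit a plane at 40 mm (length 179.5–180.6, width about 80.6 mm). Before rolling they fitted 44 mm. So the staves are flush and the roller is back in its rest.

```bash
python3 -c "
from station import r
print(r.sign_off())"
```

```text
the job is handed in; nothing more can be done
None
```

All six staves are pressed flush, the roller is hung back upright in its rest, and I handed the job in at about 31 s of the 69 s allowed.

**Rolling:** I gripped the roller by its handle, seated it on stave 0 and rolled along the row to stave 5 and back. The downward push at the drum was about 10–19 N. With the sideways force added, the highest reading was just over 19 N. Readings came only after every two or three small steps, so a brief peak between them would not show. The return pass met no wedging.

**Last checks:**
- **Staves:** after rolling, their corners in the wrist picture fit a plane at frame height (40 mm). Before rolling they fitted 44 mm. The visible faces look even along the row, but a gripper finger hid part of the near edge in that view.
- **Roller:** the scene picture shows it upright with the cross-bar in both notches, looking the same as at the start. Seating it gave a brief push of about 9 N onto the rest.
- **Surroundings:** the wax and folder look unmoved in the scene picture, and I saw no sign that the case or wallet moved, though they are not both fully in the last views. The gripper was open, touching nothing, with the force reading near zero.

No check failed or disagreed.

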